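# Wedge the rocking weighing stone firm

## Task

The weighing stone rocks because its near left foot does not reach the worktop. Press down on that corner to feel it rock and let it come back, push the wooden wedge along the worktop, thin end first, under the raised foot until it is just snug, then press the corner again to make sure that it no longer gives, and leave the stone firm and level. Use the outside of the fingers only: pinch or lift nothing, do not shift the stone, and leave the things around alone.

Things in the scene. Friction and masses are not known exactly. Their poses are not given: they have to be found in the camera images.
- stone: Grey stone slab 180 (x) x 220 (y) x 30 mm, 2.7 to 3.9 kg, loose on four black round-bottomed feet at x = +-64, y = +-84 mm. It stands on a white sheet that lies on the bench, top at world z = 2 mm. Origin at the sheet's top under its centre, x to the back, y left. Underside 24, top 54 mm above the sheet; steel fence 16 mm high on the back and right edges. Near left foot short. Slides at over 10 N.
- corner (a point): Point on the slab's top straight above the short foot, at (-64, +84) mm in the stone's frame, 26 mm in from the near and the left edge; 54 mm above the sheet while the stone is level. Axes as the stone's. Pressed here with 2 to 5 N the corner goes down 4 to 9 mm until its foot meets the sheet; let go, it comes back.
- foot_ball (a point): Centre of the ball of 12 mm radius that forms the underside of the short foot; its lowest point, 12 mm below this, hangs 4 to 9 mm above the sheet while the stone stands level. Axes as the stone's.
- wedge: Loose plain wooden wedge 90 x 45 mm, 17 mm thick at its thick end (x = -45 mm), falling evenly to 2 mm at its thin end (x = +45 mm); about 40 g, flat on the sheet near that foot, thin end roughly towards it. Origin: centre of its underside. Slides with under 1 N; once the foot rides on it the push rises steeply: 5 N is snug, well over 10 N shifts or jacks up the stone. Stays by friction.
- slope (a point): Centre of the wedge's sloping upper face, 9.5 mm above the wedge's underside; x runs down the slope to the thin end, y as the wedge's y, z square out of the sloping face. A foot that rests on the slope has its ball centre at z = 12 mm here.
- pot_fig: Sample pot with screw cap, 48 mm wide, 61 mm tall, origin under its centre; the first from the left in the curved row of pots in front of the stone. Leave alone.
- pot_clove: Sample pot like it, origin under its centre; the second in that row. Leave alone.
- pot_sorrel: Sample pot like it, origin under its centre; the third in that row. Leave alone.
- weigh_boat: Square white weighing boat 64 x 64 x 15 mm, origin under its centre, on the bench left of the wedge. Leave alone.
- marker: Marker pen 17 x 135 x 16 mm lying on the bench left of the wedge, origin under its middle. Leave alone.
Not all that is in view belongs to the job. What is shaped like the wedge but blue or pink is not meant.

How it is judged:
By the outcome, as a careful person would: the job done as asked, in the order asked, and still so for the second after the job is handed in, with the robot touching nothing.
It also fails if it takes over 67 s, if anything falls off the work surface, if the arm or the gripper's body presses on something with over 40 N, if the wrist force passes 120 N, or if a joint passes its speed limit or range.

## Robot

A 6-joint arm with a two-finger parallel gripper is mounted at the origin on a cart in front of the work surface, level with it; the furniture and walls round the work are solid. World frame = base frame: x ahead of the robot, y to its left, z up, the work surface at z = 0. Lengths are in m, angles in degrees, forces in N, time in s.
With the tool pointing down it reaches from about 0.35 to 0.875 m from the base axis. Payload 4.2 kg.
Tool frame: the origin (TCP) lies on the centre line of the jaws, within the pads' length; the fingertips stand 11 mm ahead of it and the grasp point (between the pads) lies 8 mm behind it; y points along the fingers, z is the direction in which the jaws open and shut, and the axes are right-handed (so a half turn about y gives the same grasp; the last joint's range is limited). The gripper opens to 87 mm and grips with 3 to 60 N. Pads are 19 mm wide; open, the fingers measure 117 mm over their backs; the gripper's body (75 mm by 190 mm) begins 51 mm behind the grasp point.
Start: joints at [-51.99, 22.042, 0.453, 0, -68.411, -14.817], TCP at [0.246, -0.574, 0.234] pointing down, gripper open.
Joint ranges: [-179.83, 179.83], [-69.29, 118.12], [-61.27, 80.66], [-181.25, 117.63], [-171.15, -9.14], [-177.46, 177.46]. Speed limits (degrees/s): [159.86, 159.86, 180, 180, 180, 180].

## Interface

Orientations are given as a 3x3 rotation matrix whose columns are the frame's x, y, z axes.
In Python, from station import r, optics gives the robot as it stands. The module is installed in compiled form; this text tells all that it offers.
- The arm moves only by the tool step_arm, never from a script. Its argument "moves" is a list that holds one entry, the list of rows, each a list of 7 numbers: the turn, a rotation vector about the tool's x, y, z in rad, then the shift along the tool's x, y, z in cm, then the opening in per cent of the stroke, from 0 (shut) to 100 (fully open). A call has exactly 5 rows; each row is the pose to reach, as a shift and turn from the pose commanded when the call began, along the tool's axes at that moment; what a row does not reach only later rows make up. A row lasts 1/12 s, in which the tool goes at most 41.7 mm and 7.16 degrees, less where a joint would pass 70% of its speed; a pose out of reach is approached as far as the arm can. A call with a gripper value outside its range is refused whole. The fingers move at their own pace and stop on an object; the grip force is fixed at half the most. Time passes only in rows, so rows that repeat a pose let the fingers close, or fill a call up. It gives the time, the measured TCP pose, the force and the opening at its end, in the units of the state.
- r.sense(): the state, without advancing time (a new reading comes with each control period).
- optics.capture(name): name is "scene" or "top" or "wrist"; returns a dict with "image" (480x640x3 uint8, red, green, blue), "fov_y" (degrees; the focal length in pixels is half the picture's height over the tangent of half this angle, whatever the lens; pixels are square), "cx", "cy" (the principal point, pixels), "cam_to_world" (4x4, takes a point from camera to world coordinates). Camera axes: x right, y down, z forward; pixel columns grow to the right and rows downward; lengths in m; the calibration is good to about 2 mm. A picture is of the moment at which its call begins. There is no depth.
- r.finish_job(): hands the job in, once; it reports no verdict.
The state is a dict: "time_s": time; "joints": joint angles; "joint_velocities": joint speeds; "effort": joint torques, N m; "tcp_pos": TCP position; "ee_rot": TCP orientation; "wrist_force": force on the tool from outside, world axes, zero at the start; "moment": the same for the moment, N m; "gripper_width": opening from 0.0 (shut) to 1.0 (fully open).
Only numpy, scipy, OpenCV 4.12 (cv2) and the standard library are available. Lean on these libraries where they do the work, as an engineer would, in place of code of your own. Each camera call takes 0.05 s, during which the arm holds its last target.

## Working session

There is one attempt and no reset: what is moved stays moved. The work goes in short steps, Python scripts to look and compute and a tool call to move; the robot and the scene stay as the last step left them, time stands still between calls to the robot, and variables do not carry over. Pictures are saved under pics/ and viewed, and the job is handed in when it is done.

Besides the shell and the picture viewer there is one more tool, called after "Emit:" by a JSON object that holds its "api" and its "payload", one argument or row to a line. step_arm: Moves the arm, as the interface text tells. Its arguments: {"type":"object","properties":{"moves":{"type":"array"}},"required":["moves"]}

```bash
mkdir -p pics; ls; cat > h.py <<'E'
import numpy as np, cv2
from station import r, optics
def snap(n,fn):
    c=optics.capture(n); cv2.imwrite('pics/'+fn,c['image'][:,:,::-1]); np.save('pics/'+fn+'.npy',c,allow_pickle=True); return c
def load(fn): return np.load('pics/'+fn+'.npy',allow_pickle=True).item()
def px2w(c,u,v,z):
    f=240/np.tan(np.radians(c['fov_y'])/2); T=c['cam_to_world']
    d=T[:3,:3]@np.array([(u-c['cx'])/f,(v-c['cy'])/f,1]); o=T[:3,3]
    return o+d*(z-o[2])/d[2]
def w2px(c,p):
    f=240/np.tan(np.radians(c['fov_y'])/2); T=c['cam_to_world']
    q=T[:3,:3].T@(np.array(p)-T[:3,3]); return c['cx']+f*q[0]/q[2], c['cy']+f*q[1]/q[2]
E
python3 - <<'E'
from h import *
for n in('scene','top','wrist'):
    c=snap(n,n+'0.png'); print(n,c['fov_y'],c['cx'],c['cy'],c['cam_to_world'].round(3).tolist())
s=r.sense()
for k,v in s.items(): print(k,np.round(v,4).tolist())
E
```

```text
pics
scene 44.148104422462104 315.86966278486636 237.4205165725555 [[-0.668, -0.513, 0.539, -0.166], [-0.744, 0.469, -0.476, 0.36], [-0.008, -0.719, -0.695, 0.91], [0.0, 0.0, 0.0, 1.0]]
top 44.754605331582255 322.4683535366281 238.61982693847705 [[-0.02, -0.997, 0.07, 0.417], [-1.0, 0.022, 0.018, -0.225], [-0.02, -0.069, -0.997, 1.165], [0.0, 0.0, 0.0, 1.0]]
wrist 67.31131452275137 315.7214810681804 239.97986246140155 [[-0.394, 0.893, 0.22, 0.186], [0.919, 0.382, 0.095, -0.599], [0.001, 0.239, -0.971, 0.384], [0.0, 0.0, 0.0, 1.0]]
time_s 0.15
joints [-51.9897, 22.0789, 0.3972, -0.0202, -68.4103, -14.8156]
joint_velocities [0.0042, -0.0983, 0.2452, 0.0686, -0.0147, 0.0241]
effort [0.0001, -39.1053, 18.7587, 4.2223, 0.0124, -0.0001]
tcp_pos [0.246, -0.5741, 0.2327]
ee_rot [[0.9192, -0.0007, -0.3937], [0.3937, 0.0015, 0.9192], [-0.0001, -1.0, 0.0016]]
wrist_force [0.6019, -0.1287, 0.1888]
moment [-0.0447, 0.0188, 0.0638]
gripper_width 1.0027
```

View pics/scene0.png

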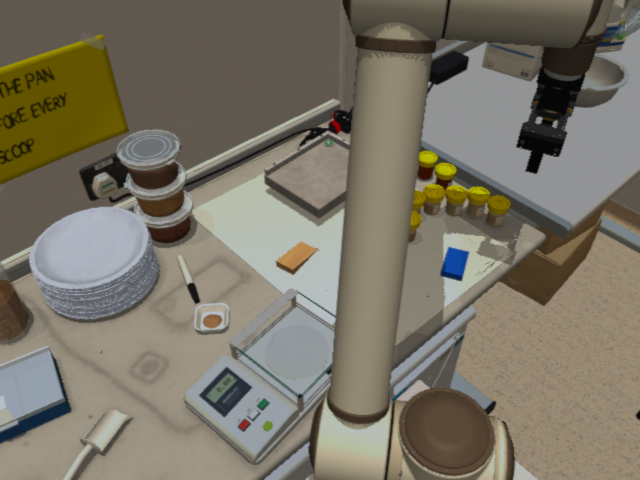

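View pics/top0.png

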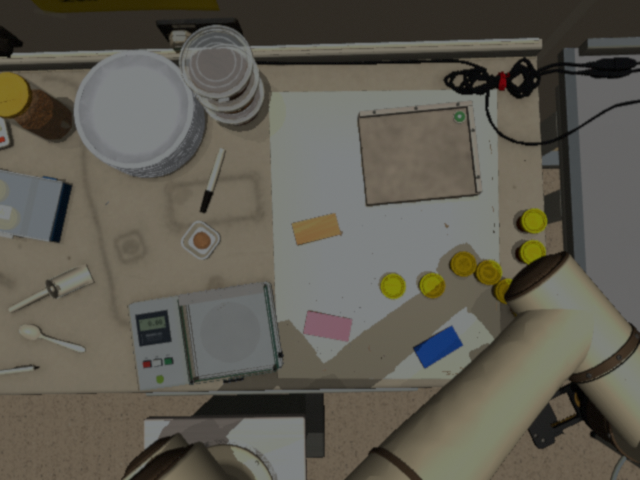

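View pics/wrist0.png

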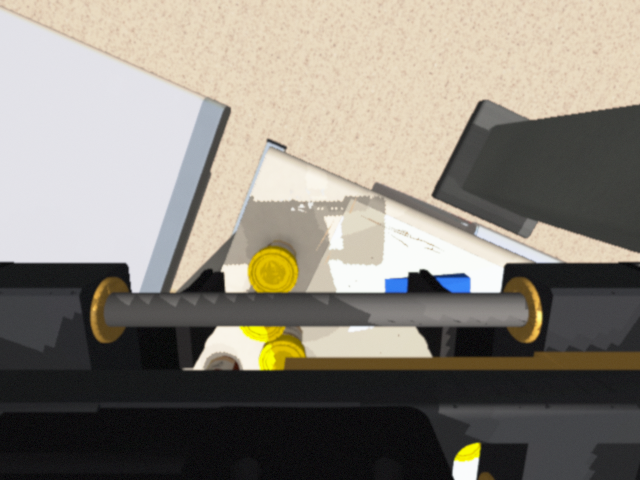

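The top view shows the stone at about (419,155) with its near left corner at (366,205). The wooden (orange) wedge is at (317,229). The pink one at (327,326) and the blue one at (438,347) are decoys because of their colour. I'll enlarge the area to confirm.

```bash
python3 - <<'E'
from h import *
c=load('top0.png'); im=c['image'][:,:,::-1]
a=im[90:260,270:495]; a=cv2.resize(a,None,fx=3.5,fy=3.5,interpolation=cv2.INTER_CUBIC); a=np.clip(a*1.5,0,255).astype('uint8')
cv2.imwrite('pics/crop_t.png',a)
s=load('scene0.png')['image'][:,:,::-1][120:290,220:420]; cv2.imwrite('pics/crop_s.png',cv2.resize(s,None,fx=3.5,fy=3.5,interpolation=cv2.INTER_CUBIC))
for u,v,z in [(360,114,.056),(366,205,.056),(480,193,.056),(471,105,.056),(366,205,.041),(293,230,.01),(334,213,.01),(342,232,.005),(297,245,.005)]:
    print(u,v,px2w(c,u,v,z).round(4))
E
```

```text
360 114 [ 0.7341 -0.2819  0.056 ]
366 205 [ 0.5568 -0.289   0.056 ]
480 193 [ 0.5748 -0.5067  0.056 ]
471 105 [ 0.7462 -0.4961  0.056 ]
366 205 [ 0.5586 -0.2899  0.041 ]
293 230 [ 0.5158 -0.1453  0.01  ]
334 213 [ 0.548  -0.2276  0.01  ]
342 232 [ 0.5101 -0.2427  0.005 ]
297 245 [ 0.486  -0.1524  0.005 ]
```

View pics/crop_t.png

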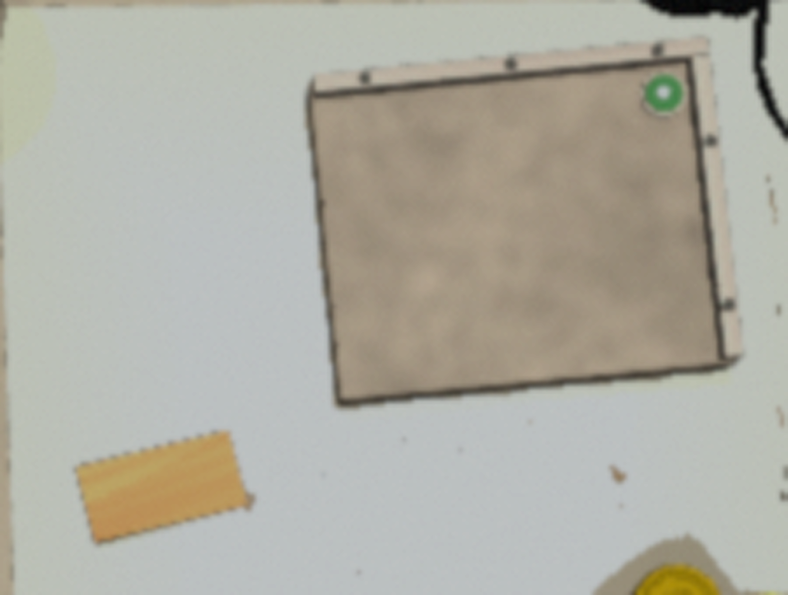

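View pics/crop_s.png

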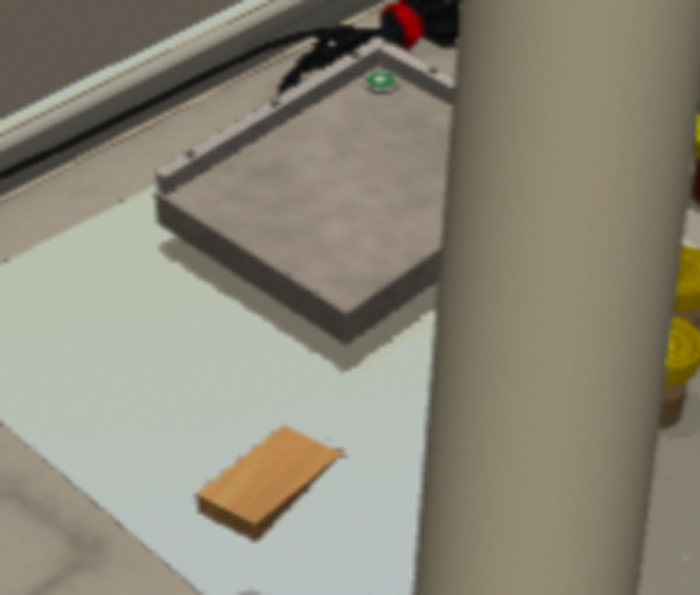

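The crop confirms it. The wooden wedge's thick end is on the left and its thin end points right, towards the stone's near left corner. Next I'll go above the corner with the fingers shut, turning the tool's x axis towards the pushing direction.

Emit:
{"api": "step_arm", "payload": {
  "moves": [
    [[0,0.12,0,4,0,1.3,0],[0,0.24,0,8,0,2.6,0],[0,0.36,0,12,0,3.9,0],[0,0.48,0,16,0,5.2,0],[0,0.6,0,20,0,6.4,0]]
  ]
}}

```text
time_s: 0.57
tcp_pos: [0.3953, -0.4442, 0.2333]
ee_rot: [[0.983, -0.0, 0.184], [-0.184, 0.0, 0.983], [-0.0, -1.0, 0.0]]
wrist_force: [0.7, -0.2, -0.3]
gripper_width: 0.701
```

```bash
cat >> h.py <<'E'
def delta(target, yaw=None):
    """shift (cm) and turn about tool y from the measured pose to a world target / tool-x yaw (deg)"""
    s=r.sense(); R=np.array(s['ee_rot']); p=np.array(s['tcp_pos'])
    y0=np.degrees(np.arctan2(R[1,0],R[0,0]))
    d=R.T@(np.array(target)-p)*100
    print('t',round(s['time_s'],2),'tcp',p.round(4),'yaw',round(y0,2),'F',np.round(s['wrist_force'],2),'shift cm',d.round(2),'turn_y',None if yaw is None else round(np.radians(y0-yaw),3))
E
python3 -c "
from h import *
delta([.56,-.29,.234],-60); print(np.round(r.sense()['joints'],1))"
```

```text
t 0.57 tcp [ 0.3953 -0.4442  0.2333] yaw -10.59 F [ 0.72 -0.17 -0.3 ] shift cm [13.35 -0.07 18.19] turn_y 0.862
[-32.8  19.1  -4.   -0.  -66.9 -67.8]
```

Emit:
{"api": "step_arm", "payload": {
  "moves": [
    [[0,0.12,0,2.5,0,3.3,0],[0,0.24,0,5,0,6.6,0],[0,0.36,0,7.5,0,10,0],[0,0.48,0,10,0,13.3,0],[0,0.6,0,12,0,16,0]]
  ]
}}

```text
time_s: 0.98
tcp_pos: [0.5421, -0.3078, 0.2333]
ee_rot: [[0.708, -0.0, 0.706], [-0.706, 0.0, 0.708], [-0.0, -1.0, -0.0]]
wrist_force: [1.4, -0.8, 0.4]
gripper_width: 0.331
```

Emit:
{"api": "step_arm", "payload": {
  "moves": [
    [[0,0.1,0,0,0,0,0],[0,0.2,0,0,0,0,0],[0,0.26,0,0,0,0,0],[0,0.26,0,0,0,0,0],[0,0.26,0,0,0,0,0]]
  ]
}}

```text
time_s: 1.4
tcp_pos: [0.5409, -0.3095, 0.2332]
ee_rot: [[0.509, -0.001, 0.861], [-0.861, 0.0, 0.509], [-0.001, -1.0, -0.0]]
wrist_force: [-0.1, -0.0, -0.1]
gripper_width: 0.018
```

```bash
python3 -c "
from h import *
delta([.585,-.313,.09],-60); print(np.round(r.sense()['joints'],1))
snap('wrist','wrist1.png');snap('top','top1.png');snap('scene','scene1.png')"
```

```text
t 1.4 tcp [ 0.5409 -0.3095  0.2332] yaw -59.41 F [-0.09 -0.04 -0.07] shift cm [ 2.56 14.32  3.62] turn_y 0.01
[ -14.9   21.9    0.2   -0.   -68.3 -134.5]
```

View pics/wrist1.png

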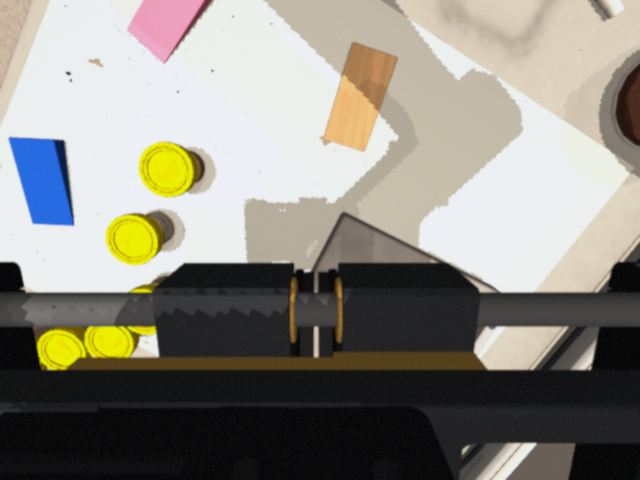

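View pics/scene1.png

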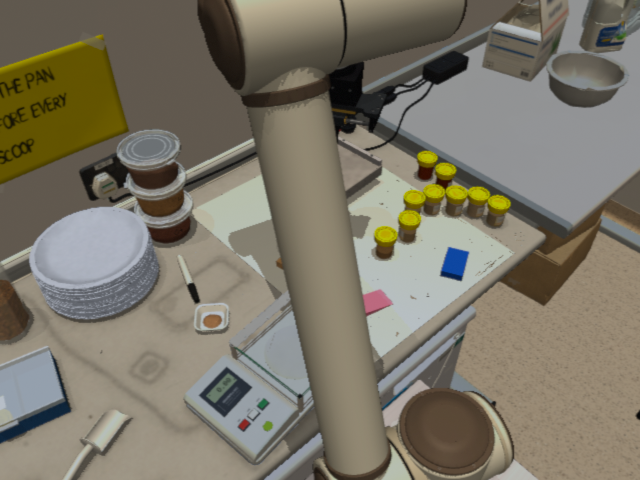

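The wrist view shows the wooden wedge at (361,97) and the stone's near left corner at (344,213). I'll refine both poses from this picture and the first top view.

```bash
python3 - <<'E'
from h import *
im=load('wrist1.png')['image'][:,:,::-1]
cv2.imwrite('pics/w1c.png',cv2.resize(im[20:260,240:440],None,fx=2.9,fy=2.45*1,interpolation=cv2.INTER_CUBIC))
E
```

```text
(no output)
```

View pics/w1c.png

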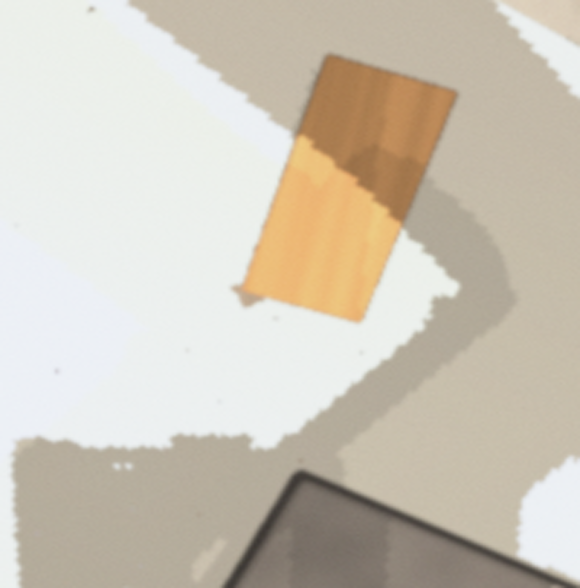

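View pics/top1.png

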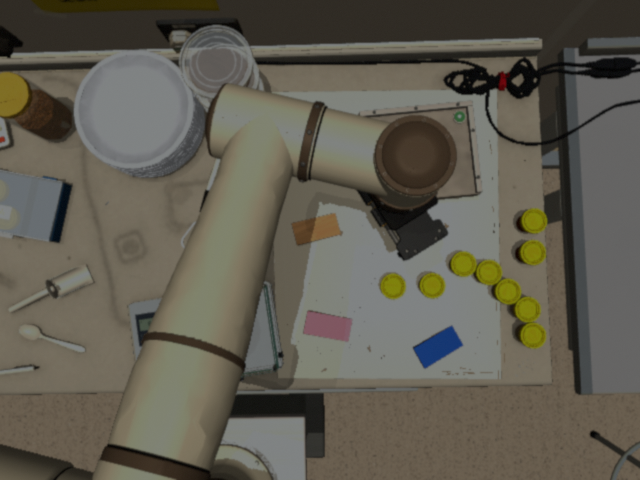

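```bash
python3 - <<'E'
from h import *
from scipy.optimize import least_squares
cw=load('wrist1.png'); ct=load('top0.png')
tp=lambda x,y:(270+x/3.5,90+y/3.5)
def P(q,l):
    x,y,a=q; c,s=np.cos(a),np.sin(a); return [x+c*l[0]-s*l[1],y+s*l[0]+c*l[1],l[2]+.002]
# wedge pts; heading ~-72; left (+y) side is +x world
obsW={'w':[((-.045,-.0225,.017),(352.8,42.4)),((-.045,.0225,.017),(397.6,57.6)),((.045,-.0225,.002),(323.8,138.4)),((.045,.0225,.002),(364.5,151))],
 't':[((-.045,.0225,.017),tp(76,466)),((-.045,-.0225,.017),tp(95,545)),((.045,.0225,.002),tp(229,431)),((.045,-.0225,.002),tp(246,505))]}
def fit(obs,q0,use):
    def f(q):
        o=[]
        for k in use:
            for l,uv in obs[k]: o+=list(np.array(w2px({'w':cw,'t':ct}[k],P(q,l)))-uv)
        return o
    s=least_squares(f,q0); print(use,s.x[:2].round(4),np.degrees(s.x[2]).round(2),np.round(s.fun,1)); return s.x
for u in('w','t','wt'): fit(obsW,[.515,-.192,-1.25],u)
print('stone')
obsS={'w':[((-.09,.11,.054),(343,212.6))],'t':[((-.09,.11,.054),tp(340,402)),((-.09,-.11,.054),tp(728,366)),((.09,.11,.054),tp(308,90)),((.09,.11,.070),tp(314,76)),((.09,-.11,.070),tp(708,40)),((-.09,-.11,.07),tp(741,357))]}
for u in('t','wt'):
    q=fit(obsS,[.65,-.39,.08],u); print('corner',np.round(P(q,(-.064,.084,.054)),4))
print('corner wrist',px2w(cw,343,212.6,.056)[:2],'near',px2w(cw,319.3,260,.056)[:2],'left',px2w(cw,439,258.8,.056)[:2])
E
```

```text
w [ 0.5195 -0.1899] -76.46 [-0.4 -1.   0.8 -0.6 -0.8  0.6  0.3  1.3]
t [ 0.5166 -0.1917] -76.77 [-0.4  0.3 -0.3 -0.3 -0.1 -0.2  0.7  0.3]
wt [ 0.5189 -0.1902] -76.56 [-1.  -1.   0.2 -0.5 -1.5  0.5 -0.4  1.3 -1.2 -0.8 -1.  -1.4 -0.9 -1.5
 -0.  -0.9]
stone
t [ 0.6528 -0.3922] 3.96 [-1.3  0.8  2.8  0.6 -0.9 -2.1 -2.3 -0.5  0.4 -1.   1.3  2. ]
corner [ 0.5831 -0.3128  0.056 ]
wt [ 0.6535 -0.3919] 3.67 [-1.1 -0.2 -1.7  0.2  2.5  0.6 -0.9 -2.8 -2.3 -1.1  0.5 -1.1  0.9  1.9]
corner [ 0.5842 -0.3122  0.056 ]
corner wrist [ 0.55760251 -0.28753937] near [ 0.56211605 -0.33792197] left [ 0.6595628  -0.27890053]
```

Emit:
{"api": "step_arm", "payload": {
  "moves": [
    [[0,0,0,0.6,3.5,1,0],[0,0,0,1.2,7,1.9,0],[0,0,0,1.8,10.5,2.8,0],[0,0,0,2.4,13.5,3.7,0],[0,0,0,2.4,15.6,3.7,0]]
  ]
}}

```text
time_s: 1.97
tcp_pos: [0.5852, -0.3113, 0.074]
ee_rot: [[0.508, -0.003, 0.861], [-0.861, 0.001, 0.508], [-0.002, -1.0, -0.002]]
wrist_force: [0.9, -0.7, -0.2]
gripper_width: 0.005
```

Emit:
{"api": "step_arm", "payload": {
  "moves": [
    [[0,0,0,0,0,0,0],[0,0,0,0,0,0,0],[0,0,0,0,0,0,0],[0,0,0,0,0.2,0,0],[0,0,0,0,0.4,0,0]]
  ]
}}

```text
time_s: 2.38
tcp_pos: [0.5861, -0.3119, 0.076]
ee_rot: [[0.508, 0.004, 0.862], [-0.862, -0.001, 0.508], [0.003, -1.0, 0.003]]
wrist_force: [-1.0, 0.7, -0.1]
gripper_width: 0.005
```

```bash
python3 -c "
from h import *
delta([.5855,-.3115,.067],-60)"
```

```text
t 2.38 tcp [ 0.5861 -0.3119  0.076 ] yaw -59.5 F [-1.    0.67 -0.06] shift cm [-0.07  0.9  -0.03] turn_y 0.009
```

Emit:
{"api": "step_arm", "payload": {
  "moves": [
    [[0,0,0,0,0.1,0,0],[0,0,0,0,0.2,0,0],[0,0,0,0,0.3,0,0],[0,0,0,0,0.4,0,0],[0,0,0,0,0.4,0,0]]
  ]
}}

```text
time_s: 2.8
tcp_pos: [0.5849, -0.3114, 0.0694]
ee_rot: [[0.507, -0.0, 0.862], [-0.862, 0.0, 0.507], [-0.0, -1.0, -0.0]]
wrist_force: [0.6, -0.1, 0.4]
gripper_width: 0.005
```

Emit:
{"api": "step_arm", "payload": {
  "moves": [
    [[0,0,0,0,0.05,0,0],[0,0,0,0,0.1,0,0],[0,0,0,0,0.15,0,0],[0,0,0,0,0.2,0,0],[0,0,0,0,0.2,0,0]]
  ]
}}

```text
time_s: 3.22
tcp_pos: [0.585, -0.3114, 0.0674]
ee_rot: [[0.507, -0.0, 0.862], [-0.862, 0.0, 0.507], [-0.0, -1.0, -0.0]]
wrist_force: [-0.0, 0.6, -0.3]
gripper_width: 0.01
```

Emit:
{"api": "step_arm", "payload": {
  "moves": [
    [[0,0,0,0,0.05,0,0],[0,0,0,0,0.1,0,0],[0,0,0,0,0.15,0,0],[0,0,0,0,0.15,0,0],[0,0,0,0,0.15,0,0]]
  ]
}}

```text
time_s: 3.63
tcp_pos: [0.5851, -0.3115, 0.0663]
ee_rot: [[0.508, 0.0, 0.862], [-0.862, -0.0, 0.508], [0.0, -1.0, 0.0]]
wrist_force: [-0.4, 0.3, 1.7]
gripper_width: 0.007
```

Emit:
{"api": "step_arm", "payload": {
  "moves": [
    [[0,0,0,0,0.05,0,0],[0,0,0,0,0.1,0,0],[0,0,0,0,0.15,0,0],[0,0,0,0,0.15,0,0],[0,0,0,0,0.15,0,0]]
  ]
}}

```text
time_s: 4.05
tcp_pos: [0.5844, -0.3111, 0.0645]
ee_rot: [[0.507, -0.001, 0.862], [-0.862, 0.001, 0.507], [-0.001, -1.0, -0.001]]
wrist_force: [-3.2, 3.5, 4.5]
gripper_width: 0.002
```

Emit:
{"api": "step_arm", "payload": {
  "moves": [
    [[0,0,0,0,0.05,0,0],[0,0,0,0,0.1,0,0],[0,0,0,0,0.15,0,0],[0,0,0,0,0.15,0,0],[0,0,0,0,0.15,0,0]]
  ]
}}

```text
time_s: 4.47
tcp_pos: [0.5848, -0.3114, 0.0629]
ee_rot: [[0.507, -0.001, 0.862], [-0.862, 0.0, 0.507], [-0.001, -1.0, -0.0]]
wrist_force: [-2.9, 2.1, 3.3]
gripper_width: 0.006
```

Emit:
{"api": "step_arm", "payload": {
  "moves": [
    [[0,0,0,0,0.05,0,0],[0,0,0,0,0.1,0,0],[0,0,0,0,0.1,0,0],[0,0,0,0,0.1,0,0],[0,0,0,0,0.1,0,0]]
  ]
}}

```text
time_s: 4.88
tcp_pos: [0.5849, -0.3115, 0.0619]
ee_rot: [[0.507, -0.0, 0.862], [-0.862, 0.0, 0.507], [-0.0, -1.0, -0.0]]
wrist_force: [-4.0, 2.5, 4.2]
gripper_width: 0.004
```

Emit:
{"api": "step_arm", "payload": {
  "moves": [
    [[0,0,0,0,0.05,0,0],[0,0,0,0,0.1,0,0],[0,0,0,0,0.1,0,0],[0,0,0,0,0.1,0,0],[0,0,0,0,0.1,0,0]]
  ]
}}

```text
time_s: 5.3
tcp_pos: [0.5851, -0.3115, 0.061]
ee_rot: [[0.507, 0.0, 0.862], [-0.862, -0.0, 0.507], [0.0, -1.0, -0.0]]
wrist_force: [-4.4, 2.3, 4.3]
gripper_width: 0.003
```

The tip is being dragged outwards as the slab tilts. I'll follow that motion sideways to relieve it.

Emit:
{"api": "step_arm", "payload": {
  "moves": [
    [[0,0,0,-0.06,0.03,-0.04,0],[0,0,0,-0.12,0.06,-0.08,0],[0,0,0,-0.15,0.1,-0.1,0],[0,0,0,-0.15,0.1,-0.1,0],[0,0,0,-0.15,0.1,-0.1,0]]
  ]
}}

```text
time_s: 5.72
tcp_pos: [0.5845, -0.3111, 0.0603]
ee_rot: [[0.508, 0.003, 0.862], [-0.862, -0.001, 0.508], [0.002, -1.0, 0.002]]
wrist_force: [0.8, -0.1, 1.2]
gripper_width: 0.005
```

Emit:
{"api": "step_arm", "payload": {
  "moves": [
    [[0,0,0,-0.02,0.05,-0.01,0],[0,0,0,-0.04,0.1,-0.02,0],[0,0,0,-0.04,0.1,-0.02,0],[0,0,0,-0.04,0.1,-0.02,0],[0,0,0,-0.04,0.1,-0.02,0]]
  ]
}}

```text
time_s: 6.13
tcp_pos: [0.5836, -0.3105, 0.0593]
ee_rot: [[0.508, 0.001, 0.862], [-0.862, -0.0, 0.508], [0.001, -1.0, 0.001]]
wrist_force: [0.6, -0.8, 2.3]
gripper_width: 0.006
```

Emit:
{"api": "step_arm", "payload": {
  "moves": [
    [[0,0,0,-0.02,0.05,-0.01,0],[0,0,0,-0.04,0.1,-0.02,0],[0,0,0,-0.04,0.1,-0.02,0],[0,0,0,-0.04,0.1,-0.02,0],[0,0,0,-0.04,0.1,-0.02,0]]
  ]
}}

```text
time_s: 6.55
tcp_pos: [0.5836, -0.3105, 0.0591]
ee_rot: [[0.508, 0.002, 0.861], [-0.861, -0.001, 0.508], [0.002, -1.0, 0.001]]
wrist_force: [2.0, -1.6, 5.1]
gripper_width: 0.008
```

Emit:
{"api": "step_arm", "payload": {
  "moves": [
    [[0,0,0,-0.02,0.05,-0.01,0],[0,0,0,-0.04,0.1,-0.02,0],[0,0,0,-0.04,0.1,-0.02,0],[0,0,0,-0.04,0.1,-0.02,0],[0,0,0,-0.04,0.1,-0.02,0]]
  ]
}}

```text
time_s: 6.97
tcp_pos: [0.5836, -0.3105, 0.0589]
ee_rot: [[0.508, 0.003, 0.861], [-0.861, -0.002, 0.508], [0.003, -1.0, 0.002]]
wrist_force: [0.6, -0.4, 8.3]
gripper_width: 0.005
```

The corner met the sheet at TCP z ≈ 0.0592, about 7 mm below first contact, and the force then rose steeply. Now I'll let it come back.

Emit:
{"api": "step_arm", "payload": {
  "moves": [
    [[0,0,0,0.03,-0.2,0.02,0],[0,0,0,0.06,-0.4,0.04,0],[0,0,0,0.1,-0.6,0.06,0],[0,0,0,0.14,-0.8,0.08,0],[0,0,0,0.18,-1,0.12,0]]
  ]
}}

```text
time_s: 7.38
tcp_pos: [0.5839, -0.3108, 0.0668]
ee_rot: [[0.507, -0.001, 0.862], [-0.862, 0.0, 0.507], [-0.001, -1.0, -0.001]]
wrist_force: [0.4, -0.6, -0.0]
gripper_width: 0.005
```

Emit:
{"api": "step_arm", "payload": {
  "moves": [
    [[0,0,0,0,-0.5,0,0],[0,0,0,0,-2,0,0],[0,0,0,0,-4,0,0],[0,0,0,0,-4,0,0],[0,0,0,0,-4,0,0]]
  ]
}}

```text
time_s: 7.8
tcp_pos: [0.5844, -0.3108, 0.108]
ee_rot: [[0.507, 0.001, 0.862], [-0.862, 0.0, 0.507], [0.001, -1.0, 0.001]]
wrist_force: [-0.5, 0.9, -0.8]
gripper_width: 0.006
```

```bash
python3 -c "
from h import *
delta([.5,-.12,.12],110); print(np.round(r.sense()['joints'],1))
snap('wrist','wrist2.png');snap('scene','scene2.png')"
```

```text
t 7.8 tcp [ 0.5844 -0.3108  0.108 ] yaw -59.52 F [-0.47  0.94 -0.76] shift cm [-20.72  -1.21   2.41] turn_y -2.959
[ -14.    31.4   -3.1   -0.   -55.4 -135.5]
```

View pics/wrist2.png

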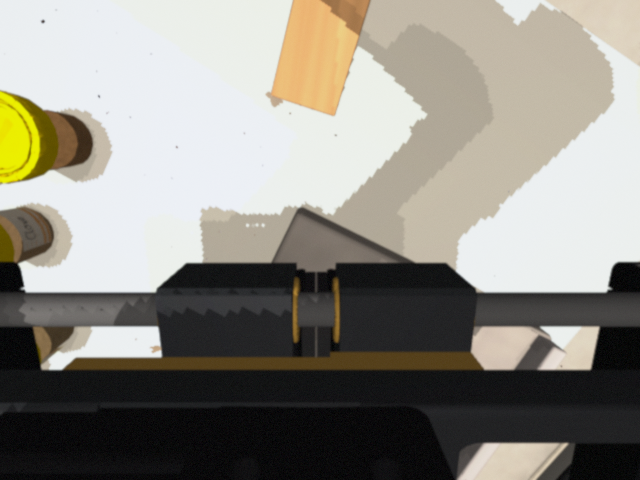

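Emit:
{"api": "step_arm", "payload": {
  "moves": [
    [[0,-0.12,0,-4,0,0.6,0],[0,-0.24,0,-8,0,1.2,0],[0,-0.36,0,-12,0,1.8,0],[0,-0.48,0,-16,0,2.3,0],[0,-0.6,0,-20,0,2.9,0]]
  ]
}}

```text
time_s: 8.32
tcp_pos: [0.5056, -0.1225, 0.1058]
ee_rot: [[0.907, -0.003, 0.42], [-0.42, 0.0, 0.907], [-0.003, -1.0, -0.001]]
wrist_force: [0.2, 0.4, 0.7]
gripper_width: 0.007
```

Emit:
{"api": "step_arm", "payload": {
  "moves": [
    [[0,-0.12,0,0,0,0,0],[0,-0.24,0,0,0,0,0],[0,-0.36,0,0,0,0,0],[0,-0.48,0,0,0,0,0],[0,-0.6,0,0,0,0,0]]
  ]
}}

```text
time_s: 8.73
tcp_pos: [0.5067, -0.1236, 0.106]
ee_rot: [[0.986, -0.003, -0.167], [0.167, 0.0, 0.986], [-0.003, -1.0, 0.001]]
wrist_force: [0.8, 0.0, 0.2]
gripper_width: 0.006
```

Emit:
{"api": "step_arm", "payload": {
  "moves": [
    [[0,-0.12,0,0,0,0,0],[0,-0.24,0,0,0,0,0],[0,-0.36,0,0,0,0,0],[0,-0.48,0,0,0,0,0],[0,-0.6,0,0,0,0,0]]
  ]
}}

```text
time_s: 9.15
tcp_pos: [0.5067, -0.1238, 0.1059]
ee_rot: [[0.72, -0.003, -0.694], [0.694, 0.0, 0.72], [-0.002, -1.0, 0.002]]
wrist_force: [-0.0, 0.7, -0.0]
gripper_width: 0.003
```

Emit:
{"api": "step_arm", "payload": {
  "moves": [
    [[0,-0.12,0,0,0,0,0],[0,-0.24,0,0,0,0,0],[0,-0.36,0,0,0,0,0],[0,-0.48,0,0,0,0,0],[0,-0.6,0,0,0,0,0]]
  ]
}}

```text
time_s: 9.57
tcp_pos: [0.5067, -0.1238, 0.1059]
ee_rot: [[0.202, -0.003, -0.979], [0.979, 0.0, 0.202], [-0.0, -1.0, 0.003]]
wrist_force: [1.8, 0.0, 1.2]
gripper_width: 0.005
```

```bash
python3 -c "
from h import *
delta([.503,-.122,.107],103.5); print(np.round(r.sense()['joints'],1))"
```

```text
t 9.57 tcp [ 0.5067 -0.1238  0.1059] yaw 78.32 F [1.82 0.02 1.17] shift cm [ 0.1  -0.11  0.4 ] turn_y -0.439
[  4.1  19.8 -23.7  -0.  -46.6 -15.8]
```

Emit:
{"api": "step_arm", "payload": {
  "moves": [
    [[0,-0.12,0,0.2,0,0.2,0],[0,-0.24,0,0.5,0,0.5,0],[0,-0.36,0,0.5,0,0.5,0],[0,-0.445,0,0.5,0,0.5,0],[0,-0.445,0,0.5,0,0.5,0]]
  ]
}}

```text
time_s: 9.98
tcp_pos: [0.503, -0.1178, 0.1061]
ee_rot: [[-0.235, -0.003, -0.972], [0.972, 0.0, -0.235], [0.001, -1.0, 0.002]]
wrist_force: [1.0, 0.7, -0.5]
gripper_width: 0.005
```

```bash
python3 -c "
from h import *
delta([.503,-.122,.017],103.5); 
snap('wrist','wrist3.png');snap('top','top3.png')"
```

```text
t 9.98 tcp [ 0.503  -0.1178  0.1061] yaw 103.58 F [ 1.    0.65 -0.5 ] shift cm [-0.41  8.91  0.07] turn_y 0.001
```

View pics/wrist3.png

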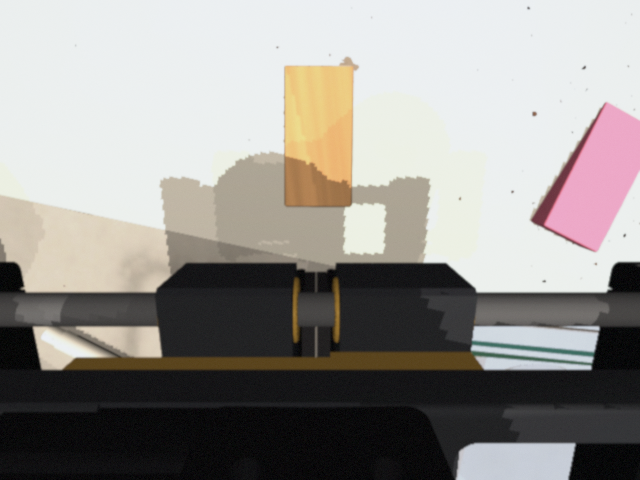

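View pics/top3.png

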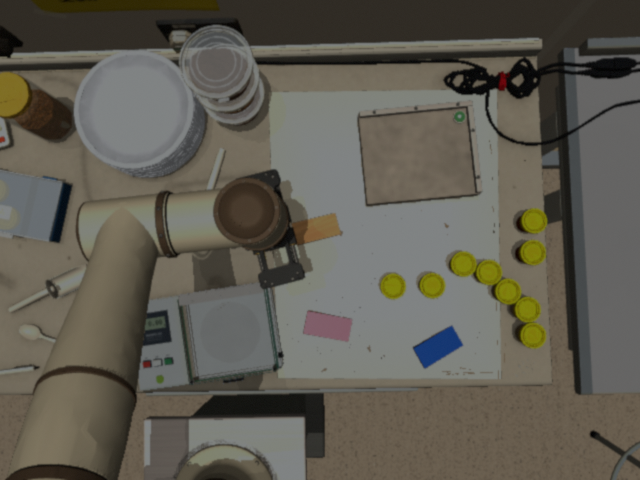

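The wrist view shows the wooden wedge straight ahead of the shut fingers (285–352, 66–206), thick end towards them. Before lowering I'll check the height of the balance's shield corner by triangulation.

```bash
python3 - <<'E'
from h import *
from scipy.optimize import least_squares
a=load('top0.png')['image'][:,:,::-1][270:390,170:300]; b=load('scene0.png')['image'][:,:,::-1][270:420,220:350]
a=cv2.resize(a,(390,360),interpolation=cv2.INTER_CUBIC); b=cv2.resize(b,(390,450),interpolation=cv2.INTER_CUBIC)
o=np.zeros((450,790,3),'uint8'); o[:360,:390]=a; o[:,400:]=b; cv2.imwrite('pics/bal.png',np.clip(o*1.4,0,255).astype('uint8'))
cw=load('wrist3.png')
def P(q,l):
    x,y,A=q; c,s=np.cos(A),np.sin(A); return [x+c*l[0]-s*l[1],y+s*l[0]+c*l[1],l[2]+.002]
ob=[((-.045,-.0225,.017),(352,206)),((-.045,.0225,.017),(285.5,206)),((.045,-.0225,.002),(353,66)),((.045,.0225,.002),(285,67))]
f=lambda q: np.concatenate([np.array(w2px(cw,P(q,l)))-uv for l,uv in ob])
s=least_squares(f,[.518,-.19,-1.33]);print(s.x.round(4),np.degrees(s.x[2]),s.fun.round(1))
E
```

```text
[ 0.5182 -0.1894 -1.3337] -76.41539592862428 [ 0.6  1.  -0.4  1.1  0.6 -0.4 -0.9 -1.4]
```

View pics/bal.png

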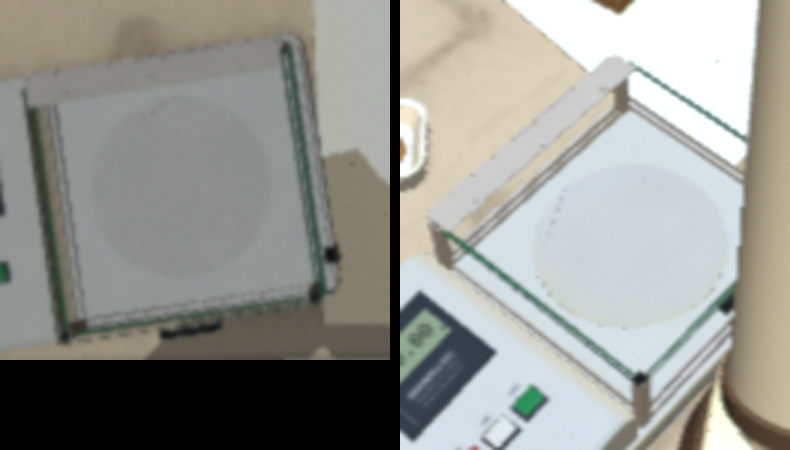

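```bash
python3 - <<'E'
from h import *
from scipy.optimize import least_squares
ct=load('top0.png');cs=load('scene0.png')
for a,b in [((265,285),(297.3,292.3)),((179.5,304),(231,345))]:
    s=least_squares(lambda p:np.r_[np.array(w2px(ct,p))-a,np.array(w2px(cs,p))-b],[.4,-.1,.05]);print(s.x.round(4),s.fun.round(1))
E
```

```text
[ 0.4069 -0.0953  0.0608] [ 0.7  0.6 -0.9 -0.1]
[0.3796 0.0691 0.0743] [-2.1 -1.8  2.5  0.3]
```

Emit:
{"api": "step_arm", "payload": {
  "moves": [
    [[0,0,0,-0.5,1,0,0],[0,0,0,-1,3,0,0],[0,0,0,-1,5,0,0],[0,0,0,-1,6.5,0,0],[0,0,0,-1,7.5,0,0]]
  ]
}}

```text
time_s: 10.5
tcp_pos: [0.5048, -0.128, 0.0296]
ee_rot: [[-0.231, -0.004, -0.973], [0.973, 0.0, -0.231], [0.001, -1.0, 0.004]]
wrist_force: [0.4, 0.5, 0.4]
gripper_width: 0.004
```

Emit:
{"api": "step_arm", "payload": {
  "moves": [
    [[0,0,0,0,0.4,0,0],[0,0,0,0,0.8,0,0],[0,0,0,0,1.1,0,0],[0,0,0,0,1.1,0,0],[0,0,0,0,1.1,0,0]]
  ]
}}

```text
time_s: 10.92
tcp_pos: [0.5067, -0.1276, 0.0215]
ee_rot: [[-0.234, 0.001, -0.972], [0.972, -0.0, -0.234], [-0.0, -1.0, -0.001]]
wrist_force: [-0.3, 0.5, -0.2]
gripper_width: 0.006
```

```bash
python3 -c "
from h import *
delta([.5054,-.1364,.019],103.58); 
snap('wrist','wrist4.png')"
```

```text
t 10.92 tcp [ 0.5067 -0.1276  0.0215] yaw 103.51 F [-0.33  0.48 -0.18] shift cm [-0.82  0.25  0.33] turn_y -0.001
```

View pics/wrist4.png

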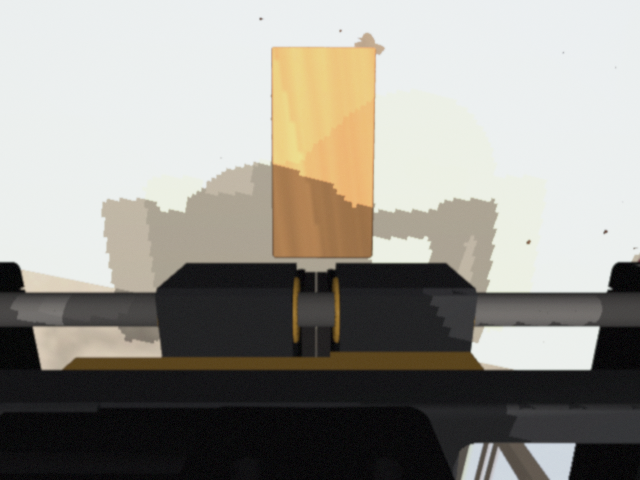

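Emit:
{"api": "step_arm", "payload": {
  "moves": [
    [[0,0,0,0,0.1,0.2,0],[0,0,0,-0.2,0.25,0.4,0],[0,0,0,-0.5,0.25,0.5,0],[0,0,0,-0.8,0.25,0.5,0],[0,0,0,-0.8,0.25,0.5,0]]
  ]
}}

```text
time_s: 11.38
tcp_pos: [0.5034, -0.1371, 0.0187]
ee_rot: [[-0.233, 0.0, -0.973], [0.973, -0.0, -0.233], [-0.0, -1.0, -0.0]]
wrist_force: [0.3, -0.3, 0.1]
gripper_width: 0.003
```

Emit:
{"api": "step_arm", "payload": {
  "moves": [
    [[0,-0.031,0,-0.47,0,0.16,0],[0,-0.063,0,-0.95,0,0.31,0],[0,-0.094,0,-1.44,0,0.45,0],[0,-0.126,0,-1.92,0,0.57,0],[0,-0.157,0,-2.41,0,0.67,0]]
  ]
}}

```text
time_s: 11.8
tcp_pos: [0.5024, -0.1618, 0.0186]
ee_rot: [[-0.384, 0.0, -0.923], [0.923, 0.0, -0.384], [0.0, -1.0, -0.0]]
wrist_force: [-0.0, 0.7, 0.0]
gripper_width: 0.003
```

```bash
python3 -c "
from h import *
delta([.5054,-.1364,.019],112.5); 
snap('wrist','wrist5.png')"
```

```text
t 11.8 tcp [ 0.5024 -0.1618  0.0186] yaw 112.58 F [-0.04  0.71  0.01] shift cm [ 2.23 -0.04 -1.25] turn_y 0.001
```

View pics/wrist5.png

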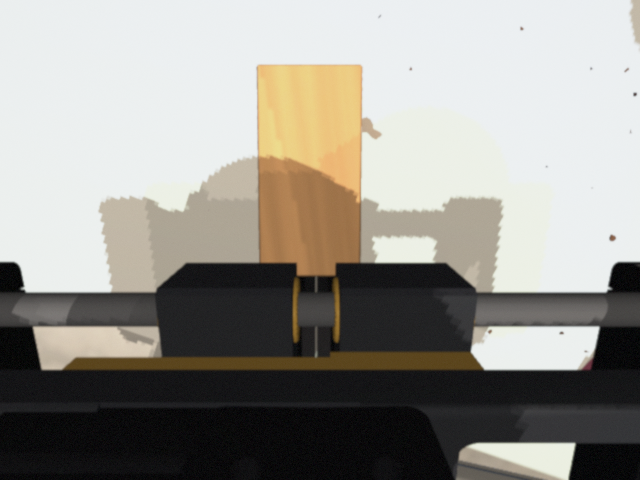

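The wedge turned with the fingers and sits flush against them (258–361, 66–277). I'll recompute the remaining arc.

```bash
cat >> h.py <<'E'
from scipy.optimize import least_squares, brentq
def PW(q,l):
    x,y,A=q; c,s=np.cos(A),np.sin(A); return [x+c*l[0]-s*l[1],y+s*l[0]+c*l[1],l[2]+.002]
def wedge(c,ob):
    L={'tl':(.045,.0225,.002),'tr':(.045,-.0225,.002),'bl':(-.045,.0225,.017),'br':(-.045,-.0225,.017)}
    f=lambda q: np.concatenate([np.array(w2px(c,PW(q,L[k])))-uv for k,uv in ob.items()])
    s=r.sense();h=np.arctan2(-s['ee_rot'][1][0],-s['ee_rot'][0][0])
    p=np.array(s['tcp_pos'][:2])+.055*np.array([np.cos(h),np.sin(h)])
    q=least_squares(f,[p[0],p[1],h]); print('wedge',q.x[:2].round(4),np.degrees(q.x[2]).round(2),q.fun.round(1)); return q.x
def rel(q,foot):
    u=np.array([np.cos(q[2]),np.sin(q[2])]); n=np.array([-u[1],u[0]]); d=np.array(foot)-q[:2]; return d@u*1e3,d@n*1e3
E
python3 - <<'E'
from h import *
c=load('wrist5.png')
q=wedge(c,{'tl':(258,66),'tr':(361,66)})
q=wedge(c,{'tl':(258,66),'tr':(361,66),'bl':(259.5,277),'br':(359.5,277)})
a,l=rel(q,(.5855,-.3115)); print(a,l)
for R in(100,150):
    t=brentq(lambda t:R*(1-np.cos(t))+(a-R*np.sin(t))*np.tan(t)-l,0,.6); print(R,np.degrees(t),'straight',(a-R*np.sin(t))/np.cos(t))
E
```

```text
wedge [ 0.5262 -0.211 ] -67.42 [-1.5  0.1  1.5  0. ]
wedge [ 0.5264 -0.2112] -67.49 [-1.5 -0.8  1.5 -0.6 -0.7  0.9  0.7  1. ]
115.25396175790429 16.238890476706874
100 8.569577444966951 straight 101.48595552813963
150 8.91132126100663 straight 93.14241848800623
```

Emit:
{"api": "step_arm", "payload": {
  "moves": [
    [[0,-0.031,0,-0.47,0,0.16,0],[0,-0.063,0,-0.95,0,0.31,0],[0,-0.094,0,-1.44,0,0.45,0],[0,-0.126,0,-1.92,0,0.57,0],[0,-0.157,0,-2.41,0,0.67,0]]
  ]
}}

```text
time_s: 12.27
tcp_pos: [0.5053, -0.1865, 0.0186]
ee_rot: [[-0.523, -0.0, -0.852], [0.852, 0.0, -0.523], [0.0, -1.0, 0.0]]
wrist_force: [0.4, 0.5, 0.9]
gripper_width: 0.004
```

Emit:
{"api": "step_arm", "payload": {
  "moves": [
    [[0,0,0,-0.3,0,0,0],[0,0,0,-0.6,0,0,0],[0,0,0,-0.9,0,0,0],[0,0,0,-1.2,0,0,0],[0,0,0,-1.5,0,0,0]]
  ]
}}

```text
time_s: 12.68
tcp_pos: [0.5134, -0.1993, 0.0185]
ee_rot: [[-0.522, -0.0, -0.853], [0.853, 0.0, -0.522], [0.0, -1.0, 0.0]]
wrist_force: [-0.1, 1.3, 0.9]
gripper_width: 0.008
```

```bash
python3 -c "
from h import *
delta([.5054,-.1364,.019],121.5); 
snap('wrist','wrist6.png')"
```

```text
t 12.68 tcp [ 0.5134 -0.1993  0.0185] yaw 121.48 F [-0.13  1.32  0.89] shift cm [ 5.78 -0.05 -2.61] turn_y -0.0
```

View pics/wrist6.png

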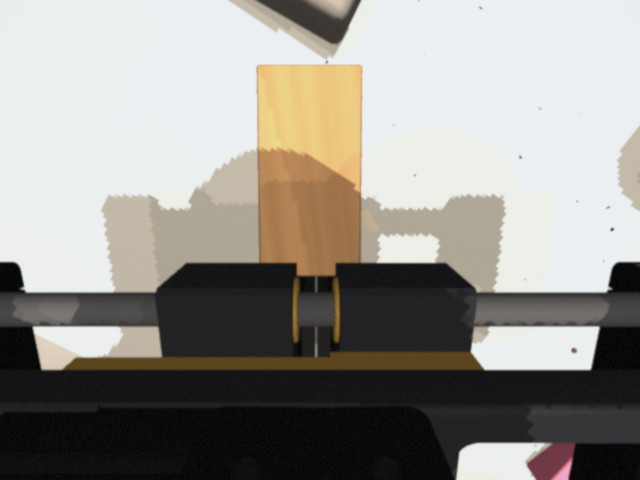

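```bash
python3 - <<'E'
from h import *
c=load('wrist6.png')
q=wedge(c,{'tl':(258,66),'tr':(361,66),'bl':(259.5,277),'br':(359.5,277)})
print(rel(q,(.5855,-.3115)), 'stone corner top', px2w(c,338,41,.056), 'bottom',px2w(c,336,44,.026))
im=c['image'][:,:,::-1]; cv2.imwrite('pics/w6c.png',cv2.resize(im[0:120,220:420],None,fx=4,fy=4,interpolation=cv2.INTER_CUBIC))
E
```

```text
wedge [ 0.5448 -0.2444] -58.59 [-1.6 -0.8  1.5 -0.7 -0.7  1.   0.8  1. ]
(np.float64(78.4435592819626), np.float64(-0.23451172890768385)) stone corner top [ 0.55814471 -0.28356723  0.056     ] bottom [ 0.56100165 -0.29011953  0.026     ]
```

View pics/w6c.png

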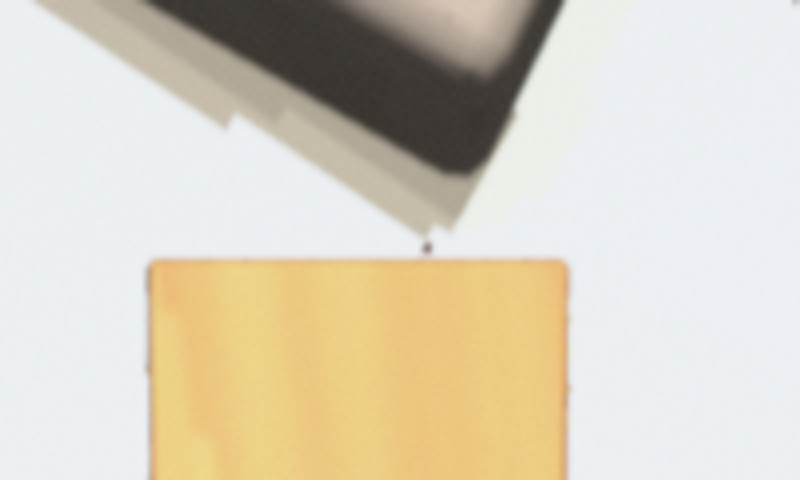

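Emit:
{"api": "step_arm", "payload": {
  "moves": [
    [[0,0,0,-0.5,0,0,0],[0,0,0,-1,0,0,0],[0,0,0,-1.5,0,0,0],[0,0,0,-2,0,0,0],[0,0,0,-2.5,0,0,0]]
  ]
}}

```text
time_s: 13.15
tcp_pos: [0.5266, -0.221, 0.0185]
ee_rot: [[-0.522, -0.0, -0.853], [0.853, 0.0, -0.522], [0.0, -1.0, 0.0]]
wrist_force: [-0.2, 1.2, 1.1]
gripper_width: 0.006
```

Emit:
{"api": "step_arm", "payload": {
  "moves": [
    [[0,0,0,-0.4,0,0,0],[0,0,0,-0.8,0,0,0],[0,0,0,-1.2,0,0,0],[0,0,0,-1.6,0,0,0],[0,0,0,-2,0,0,0]]
  ]
}}

```text
time_s: 13.57
tcp_pos: [0.5369, -0.2379, 0.0185]
ee_rot: [[-0.522, -0.0, -0.853], [0.853, -0.0, -0.522], [0.0, -1.0, 0.0]]
wrist_force: [-0.9, 0.1, 0.3]
gripper_width: 0.005
```

Emit:
{"api": "step_arm", "payload": {
  "moves": [
    [[0,0,0,0,0,0,0],[0,0,0,0,0,0,0],[0,0,0,0,0,0,0],[0,0,0,0,0,0,0],[0,0,0,0,0,0,0]]
  ]
}}

```text
time_s: 13.98
tcp_pos: [0.5367, -0.2374, 0.0186]
ee_rot: [[-0.523, -0.0, -0.853], [0.853, 0.0, -0.523], [0.0, -1.0, 0.0]]
wrist_force: [-0.4, -0.9, -0.7]
gripper_width: 0.003
```

```bash
python3 -c "
from h import *
delta([.5054,-.1364,.019],121.5); 
snap('wrist','wrist7.png')"
```

```text
t 13.98 tcp [ 0.5367 -0.2374  0.0186] yaw 121.5 F [-0.42 -0.94 -0.73] shift cm [10.25 -0.04 -2.62] turn_y 0.0
```

View pics/wrist7.png

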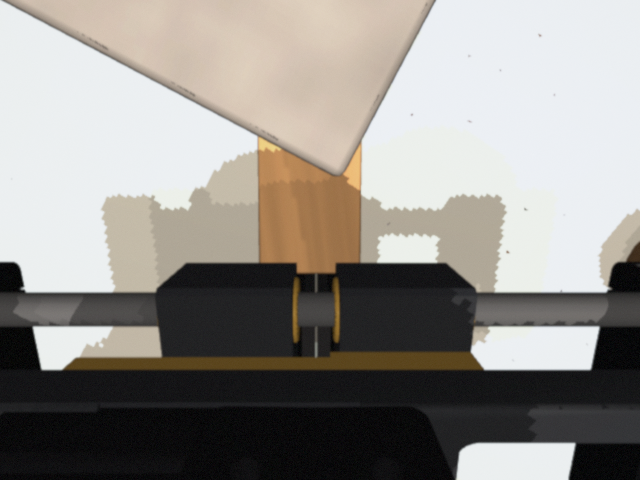

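```bash
python3 -c "
from h import *
c=load('wrist7.png'); p=px2w(c,340,176,.056); a=px2w(c,0,1,.056)-p; b=px2w(c,435,0,.056)-p; print(p, np.degrees(np.arctan2(a[1],a[0])), np.degrees(np.arctan2(b[1],b[0])))
"
```

```text
[ 0.56045886 -0.28969303  0.056     ] 4.758624663049112 -86.46829876916101
```

Emit:
{"api": "step_arm", "payload": {
  "moves": [
    [[0,0,0,-0.2,0,0,0],[0,0,0,-0.4,0,0,0],[0,0,0,-0.6,0,0,0],[0,0,0,-0.8,0,0,0],[0,0,0,-0.8,0,0,0]]
  ]
}}

```text
time_s: 14.45
tcp_pos: [0.5412, -0.2448, 0.0185]
ee_rot: [[-0.522, 0.0, -0.853], [0.853, -0.0, -0.522], [-0.0, -1.0, -0.0]]
wrist_force: [0.2, -0.1, 0.4]
gripper_width: 0.006
```

Emit:
{"api": "step_arm", "payload": {
  "moves": [
    [[0,0,0,-0.1,0,0,0],[0,0,0,-0.2,0,0,0],[0,0,0,-0.3,0,0,0],[0,0,0,-0.4,0,0,0],[0,0,0,-0.4,0,0,0]]
  ]
}}

```text
time_s: 14.87
tcp_pos: [0.5432, -0.248, 0.0185]
ee_rot: [[-0.522, 0.0, -0.853], [0.853, -0.0, -0.522], [-0.0, -1.0, -0.0]]
wrist_force: [-0.0, 0.3, 0.2]
gripper_width: 0.006
```

Emit:
{"api": "step_arm", "payload": {
  "moves": [
    [[0,0,0,-0.1,0,0,0],[0,0,0,-0.2,0,0,0],[0,0,0,-0.2,0,0,0],[0,0,0,-0.2,0,0,0],[0,0,0,-0.2,0,0,0]]
  ]
}}

```text
time_s: 15.28
tcp_pos: [0.5441, -0.2496, 0.0186]
ee_rot: [[-0.522, 0.0, -0.853], [0.853, -0.0, -0.522], [-0.0, -1.0, -0.0]]
wrist_force: [0.1, -0.0, 1.0]
gripper_width: 0.011
```

Emit:
{"api": "step_arm", "payload": {
  "moves": [
    [[0,0,0,-0.1,0,0,0],[0,0,0,-0.2,0,0,0],[0,0,0,-0.2,0,0,0],[0,0,0,-0.2,0,0,0],[0,0,0,-0.2,0,0,0]]
  ]
}}

```text
time_s: 15.7
tcp_pos: [0.5452, -0.2513, 0.0186]
ee_rot: [[-0.522, 0.0, -0.853], [0.853, -0.0, -0.522], [-0.0, -1.0, -0.0]]
wrist_force: [-0.2, -0.1, -0.4]
gripper_width: 0.002
```

Emit:
{"api": "step_arm", "payload": {
  "moves": [
    [[0,0,0,-0.05,0,0,0],[0,0,0,-0.1,0,0,0],[0,0,0,-0.15,0,0,0],[0,0,0,-0.15,0,0,0],[0,0,0,-0.15,0,0,0]]
  ]
}}

```text
time_s: 16.12
tcp_pos: [0.5459, -0.2525, 0.0185]
ee_rot: [[-0.522, -0.0, -0.853], [0.853, -0.0, -0.522], [-0.0, -1.0, 0.0]]
wrist_force: [0.1, 1.3, -0.8]
gripper_width: 0.003
```

Emit:
{"api": "step_arm", "payload": {
  "moves": [
    [[0,0,0,-0.05,0,0,0],[0,0,0,-0.1,0,0,0],[0,0,0,-0.15,0,0,0],[0,0,0,-0.15,0,0,0],[0,0,0,-0.15,0,0,0]]
  ]
}}

```text
time_s: 16.53
tcp_pos: [0.5467, -0.2539, 0.0185]
ee_rot: [[-0.522, 0.0, -0.853], [0.853, -0.0, -0.522], [-0.0, -1.0, -0.0]]
wrist_force: [0.5, -0.5, -0.7]
gripper_width: 0.003
```

Emit:
{"api": "step_arm", "payload": {
  "moves": [
    [[0,0,0,-0.05,0,0,0],[0,0,0,-0.1,0,0,0],[0,0,0,-0.15,0,0,0],[0,0,0,-0.15,0,0,0],[0,0,0,-0.15,0,0,0]]
  ]
}}

```text
time_s: 16.95
tcp_pos: [0.5475, -0.2551, 0.0185]
ee_rot: [[-0.522, 0.0, -0.853], [0.853, -0.0, -0.522], [-0.0, -1.0, -0.0]]
wrist_force: [0.0, 0.1, -0.1]
gripper_width: 0.005
```

Emit:
{"api": "step_arm", "payload": {
  "moves": [
    [[0,0,0,-0.05,0,0,0],[0,0,0,-0.1,0,0,0],[0,0,0,-0.15,0,0,0],[0,0,0,-0.15,0,0,0],[0,0,0,-0.15,0,0,0]]
  ]
}}

```text
time_s: 17.37
tcp_pos: [0.5481, -0.2563, 0.0185]
ee_rot: [[-0.522, -0.0, -0.853], [0.853, 0.0, -0.522], [0.0, -1.0, 0.0]]
wrist_force: [-0.8, 1.4, 1.0]
gripper_width: 0.003
```

Emit:
{"api": "step_arm", "payload": {
  "moves": [
    [[0,0,0,-0.05,0,0,0],[0,0,0,-0.1,0,0,0],[0,0,0,-0.1,0,0,0],[0,0,0,-0.1,0,0,0],[0,0,0,-0.1,0,0,0]]
  ]
}}

```text
time_s: 17.78
tcp_pos: [0.5484, -0.2569, 0.0185]
ee_rot: [[-0.522, -0.001, -0.853], [0.853, 0.0, -0.522], [0.001, -1.0, 0.001]]
wrist_force: [-2.2, 2.5, 2.9]
gripper_width: 0.008
```

Emit:
{"api": "step_arm", "payload": {
  "moves": [
    [[0,0,0,-0.05,0,0,0],[0,0,0,-0.1,0,0,0],[0,0,0,-0.1,0,0,0],[0,0,0,-0.1,0,0,0],[0,0,0,-0.1,0,0,0]]
  ]
}}

```text
time_s: 18.2
tcp_pos: [0.5486, -0.2576, 0.0185]
ee_rot: [[-0.522, -0.001, -0.853], [0.853, 0.001, -0.522], [0.001, -1.0, 0.001]]
wrist_force: [-3.2, 5.1, 3.7]
gripper_width: 0.005
```

Emit:
{"api": "step_arm", "payload": {
  "moves": [
    [[0,0,0,-0.05,0,0,0],[0,0,0,-0.1,0,0,0],[0,0,0,-0.1,0,0,0],[0,0,0,-0.1,0,0,0],[0,0,0,-0.1,0,0,0]]
  ]
}}

```text
time_s: 18.62
tcp_pos: [0.5488, -0.2581, 0.0185]
ee_rot: [[-0.522, -0.002, -0.853], [0.853, 0.001, -0.522], [0.002, -1.0, 0.001]]
wrist_force: [-3.1, 5.8, 4.4]
gripper_width: 0.007
```

The push force rose to about 6.6 N along the axis, so the wedge is snug. I'll back straight off and rise.

Emit:
{"api": "step_arm", "payload": {
  "moves": [
    [[0,0,0,0.1,0,0,0],[0,0,0,0.3,0,0,0],[0,0,0,0.7,0,0,0],[0,0,0,1.5,0,0,0],[0,0,0,2.2,0,0,0]]
  ]
}}

```text
time_s: 19.03
tcp_pos: [0.5382, -0.2399, 0.0185]
ee_rot: [[-0.522, 0.001, -0.853], [0.853, -0.0, -0.522], [-0.001, -1.0, -0.0]]
wrist_force: [-0.6, 0.1, -0.4]
gripper_width: 0.005
```

Emit:
{"api": "step_arm", "payload": {
  "moves": [
    [[0,0,0,0.5,-1,0,0],[0,0,0,0.5,-3,0,0],[0,0,0,0.5,-5,0,0],[0,0,0,0.5,-7,0,0],[0,0,0,0.5,-8,0,0]]
  ]
}}

```text
time_s: 19.45
tcp_pos: [0.5371, -0.2359, 0.102]
ee_rot: [[-0.523, 0.005, -0.852], [0.852, -0.002, -0.523], [-0.004, -1.0, -0.004]]
wrist_force: [-0.0, -0.8, 0.9]
gripper_width: 0.007
```

```bash
python3 -c "
from h import *
delta([.5855,-.3115,.085],121.5); 
snap('wrist','wrist8.png')"
```

```text
t 19.45 tcp [ 0.5371 -0.2359  0.102 ] yaw 121.56 F [-0.05 -0.81  0.93] shift cm [-8.97  1.74 -0.16] turn_y 0.001
```

View pics/wrist8.png

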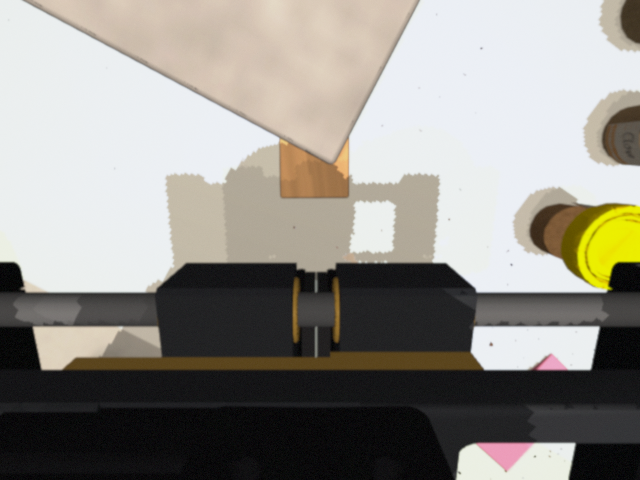

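The wedge's thick end is at (281–349, 197), it runs under the slab, and the slab corner is at (332,163). Now I'll press again.

Emit:
{"api": "step_arm", "payload": {
  "moves": [
    [[0,0,0,-2,0,0,0],[0,0,0,-4.5,0,0,0],[0,0,0,-7,0,0,0],[0,0,0,-9,0.5,0,0],[0,0,0,-9,1.5,0,0]]
  ]
}}

```text
time_s: 19.92
tcp_pos: [0.5849, -0.3155, 0.0837]
ee_rot: [[-0.521, 0.004, -0.854], [0.854, -0.002, -0.521], [-0.004, -1.0, -0.002]]
wrist_force: [-0.1, -1.2, -0.6]
gripper_width: 0.008
```

Emit:
{"api": "step_arm", "payload": {
  "moves": [
    [[0,0,0,0,0.4,0,0],[0,0,0,0,0.8,0,0],[0,0,0,0,1.1,0,0],[0,0,0,0,1.2,0,0],[0,0,0,0,1.2,0,0]]
  ]
}}

```text
time_s: 20.33
tcp_pos: [0.5825, -0.3119, 0.0715]
ee_rot: [[-0.523, -0.0, -0.852], [0.852, 0.0, -0.523], [0.0, -1.0, 0.0]]
wrist_force: [-0.7, -0.1, -0.1]
gripper_width: 0.005
```

```bash
python3 -c "
from h import *
delta([.5855,-.3115,.067],121.5)"
```

```text
t 20.33 tcp [ 0.5825 -0.3119  0.0715] yaw 121.54 F [-0.74 -0.14 -0.06] shift cm [-0.12  0.45 -0.28] turn_y 0.001
```

Emit:
{"api": "step_arm", "payload": {
  "moves": [
    [[0,0,0,0,0.1,-0.2,0],[0,0,0,0,0.2,-0.2,0],[0,0,0,0,0.3,-0.2,0],[0,0,0,0,0.3,-0.2,0],[0,0,0,0,0.3,-0.2,0]]
  ]
}}

```text
time_s: 20.75
tcp_pos: [0.5844, -0.3115, 0.0686]
ee_rot: [[-0.522, 0.0, -0.853], [0.853, -0.0, -0.522], [-0.0, -1.0, -0.0]]
wrist_force: [-0.4, -0.2, -0.6]
gripper_width: 0.002
```

Emit:
{"api": "step_arm", "payload": {
  "moves": [
    [[0,0,0,0,0.05,0,0],[0,0,0,0,0.1,0,0],[0,0,0,0,0.15,0,0],[0,0,0,0,0.15,0,0],[0,0,0,0,0.15,0,0]]
  ]
}}

```text
time_s: 21.17
tcp_pos: [0.5844, -0.3116, 0.067]
ee_rot: [[-0.522, -0.0, -0.853], [0.853, 0.0, -0.522], [0.0, -1.0, 0.0]]
wrist_force: [-0.1, -0.9, 0.5]
gripper_width: 0.007
```

Emit:
{"api": "step_arm", "payload": {
  "moves": [
    [[0,0,0,0,0.05,0,0],[0,0,0,0,0.1,0,0],[0,0,0,0,0.1,0,0],[0,0,0,0,0.1,0,0],[0,0,0,0,0.1,0,0]]
  ]
}}

```text
time_s: 21.58
tcp_pos: [0.5845, -0.3116, 0.0665]
ee_rot: [[-0.522, 0.0, -0.853], [0.853, -0.0, -0.522], [-0.0, -1.0, -0.0]]
wrist_force: [-0.4, 0.3, 3.0]
gripper_width: 0.007
```

Emit:
{"api": "step_arm", "payload": {
  "moves": [
    [[0,0,0,0,0.05,0,0],[0,0,0,0,0.1,0,0],[0,0,0,0,0.1,0,0],[0,0,0,0,0.1,0,0],[0,0,0,0,0.1,0,0]]
  ]
}}

```text
time_s: 22.0
tcp_pos: [0.5845, -0.3116, 0.0663]
ee_rot: [[-0.523, 0.0, -0.852], [0.852, -0.0, -0.523], [-0.001, -1.0, -0.0]]
wrist_force: [-3.2, 0.7, 7.2]
gripper_width: 0.009
```

Emit:
{"api": "step_arm", "payload": {
  "moves": [
    [[0,0,0,0,0.05,0,0],[0,0,0,0,0.08,0,0],[0,0,0,0,0.08,0,0],[0,0,0,0,0.08,0,0],[0,0,0,0,0.08,0,0]]
  ]
}}

```text
time_s: 22.42
tcp_pos: [0.5845, -0.3116, 0.0663]
ee_rot: [[-0.523, 0.0, -0.852], [0.852, -0.001, -0.523], [-0.001, -1.0, -0.0]]
wrist_force: [-3.6, 2.2, 10.8]
gripper_width: 0.008
```

The corner holds firm: 10.8 N with under 0.5 mm of travel, at the same height as before the press (0.0665). I'll lift off and check.

Emit:
{"api": "step_arm", "payload": {
  "moves": [
    [[0,0,0,0,-0.15,0,0],[0,0,0,0,-0.4,0,0],[0,0,0,0,-1,0,0],[0,0,0,0,-3,0,0],[0,0,0,0,-5,0,0]]
  ]
}}

```text
time_s: 22.83
tcp_pos: [0.5836, -0.3113, 0.1134]
ee_rot: [[-0.522, -0.003, -0.853], [0.853, 0.001, -0.522], [0.002, -1.0, 0.002]]
wrist_force: [0.2, -0.9, 0.0]
gripper_width: 0.003
```

Emit:
{"api": "step_arm", "payload": {
  "moves": [
    [[0,0,0,3,-3,0,0],[0,0,0,6,-6,0,0],[0,0,0,9,-8,0,0],[0,0,0,12,-8,0,0],[0,0,0,14,-8,0,0]]
  ]
}}

```text
time_s: 23.25
tcp_pos: [0.5107, -0.1906, 0.1962]
ee_rot: [[-0.523, 0.004, -0.852], [0.852, 0.0, -0.523], [-0.002, -1.0, -0.003]]
wrist_force: [0.7, 0.5, -1.5]
gripper_width: 0.008
```

Emit:
{"api": "step_arm", "payload": {
  "moves": [
    [[0,0,0,2,0,0,0],[0,0,0,4,0,0,0],[0,0,0,4,0,0,0],[0,0,0,4,0,0,0],[0,0,0,4,0,0,0]]
  ]
}}

```text
time_s: 23.67
tcp_pos: [0.491, -0.1583, 0.1945]
ee_rot: [[-0.523, 0.001, -0.853], [0.853, -0.0, -0.523], [-0.001, -1.0, -0.001]]
wrist_force: [1.4, 0.3, 0.8]
gripper_width: 0.004
```

```bash
python3 - <<'E'
from h import *
a=snap('top','top9.png'); b=snap('wrist','wrist9.png'); delta([.5,-.1,.2],120)
t0=load('top0.png')['image'].astype(int); d=np.abs(a['image'].astype(int)-t0).max(2)
def crop(i): return cv2.resize(i[90:260,270:495],None,fx=1.7,fy=1.7,interpolation=cv2.INTER_CUBIC)
o=np.hstack([crop(t0.astype('uint8')),crop(a['image'])])[:,:,::-1]; cv2.imwrite('pics/cmp.png',np.clip(o*1.5,0,255).astype('uint8'))
E
```

```text
t 23.77 tcp [ 0.4909 -0.1586  0.1941] yaw 121.45 F [0.29 0.63 0.26] shift cm [ 4.53 -0.59 -3.83] turn_y 0.025
```

View pics/cmp.png

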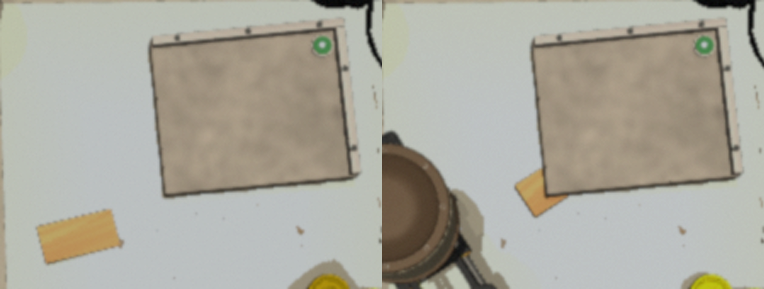

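View pics/wrist9.png

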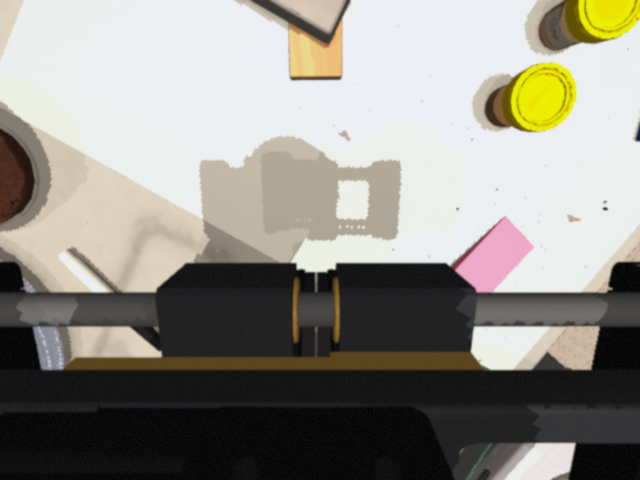

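The wedge is under the corner and the stone looks unmoved. I'll check the stone's image shift numerically.

```bash
python3 - <<'E'
from h import *
g=lambda f:cv2.cvtColor(load(f)['image'],cv2.COLOR_RGB2GRAY).astype(np.float32)
a,b=g('top0.png'),g('top9.png')
for n,(y0,y1,x0,x1) in {'stone':(108,200,368,478),'near edge':(175,212,385,470),'left edge':(110,185,350,380),'bench tr':(130,260,505,545),'fig':(270,302,378,408),'clove':(270,302,418,446)}.items():
    w=cv2.createHanningWindow((x1-x0,y1-y0),cv2.CV_32F); print(n,np.round(cv2.phaseCorrelate(a[y0:y1,x0:x1],b[y0:y1,x0:x1],w),2))
E
```

```text
Traceback (most recent call last):
ValueError: setting an array element with a sequence. The requested array has an inhomogeneous shape after 1 dimensions. The detected shape was (2,) + inhomogeneous part.
```

```bash
python3 - <<'E'
from h import *
g=lambda f:cv2.cvtColor(load(f)['image'],cv2.COLOR_RGB2GRAY).astype(np.float32)
a,b=g('top0.png'),g('top9.png')
for n,(y0,y1,x0,x1) in {'stone':(108,200,368,478),'near edge':(175,212,385,470),'left edge':(110,185,350,380),'bench tr':(130,260,505,545),'fig':(270,302,378,408),'clove':(270,302,418,446)}.items():
    w=cv2.createHanningWindow((x1-x0,y1-y0),cv2.CV_32F); s,p=cv2.phaseCorrelate(a[y0:y1,x0:x1],b[y0:y1,x0:x1],w); print(n,np.round(s,2),round(p,2))
E
```

```text
stone [ 0.06 -0.03] 1.1
near edge [-0.48  0.05] 0.98
left edge [0.05 0.41] 0.86
bench tr [0.05 0.5 ] 0.92
fig [-0.05  0.12] 0.94
clove [-0.3  -0.23] 0.54
```

```bash
python3 -c "
from h import *
print(r.finish_job())"
```

```text
the job is handed in; nothing more can be done
None
```

The job is done and handed in at about 24 s of the 67 s. The stone's near left corner is now firm on the wooden wedge. The hand-in gives no verdict, so what follows rests on my own checks.

- **First press:** The corner went down about 7 mm at up to roughly 5 N until its foot met the sheet. It read 8.3 N at the bottom, and the corner came back when let go. As the slab tilted, it pulled the tip sideways with up to 5 N. I followed that movement to relieve it, and it stayed under the 10 N at which the stone slides.
- **Wedge:** I pushed it thin end first with the outside of the shut fingers, turning it about 18° towards the foot. I stopped when the push had risen to about 6.6 N, slightly over the 5 N given as snug.
- **Second press:** The corner took 10.8 N with under 0.5 mm of travel. It stood at the same height as before, to within about 0.5 mm, so the stone is level and not jacked up.
- **Last pictures:** The wedge sits under the corner. Comparing top views from before and after, the stone moved about 0.1 pixel, around 0.2 mm. The narrower strips gave up to 0.5 pixel, but so did the fixed bench, so I take that as noise.
- **Things around:** The first pot showed no movement. The second pot's reading was weak. I did not compare the third pot, the weighing boat or the marker by numbers, and I saw no contact with any of them.
- **Disagreement:** Two wrist-camera readings of the stone's corner differed by 3 to 4 mm. I put this down to camera calibration, since the top view shows no such shift.

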